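Shut and latch the parts chute

ROBOT

A 7-joint arm with a two-finger parallel gripper is mounted at the origin on the work surface. World frame = base frame: x ahead of the robot, y to its left, z up, the work surface at z = 0. Lengths are in m, angles in rad, forces in N, time in s.
With the tool pointing down it reaches from about 0.4 to 0.85 m from the base axis. Payload 10.4 kg.
Tool frame: the origin (TCP) lies at the very end of the fingers, on their centre line; the grasp point (between the pads) lies 19 mm behind it; z points along the fingers, y is the direction in which the jaws open and shut (so a half turn about z gives the same grasp; the last joint's range is limited). The gripper opens to 87 mm and grips with 3 to 60 N. Pads are 19 mm wide; open, the fingers measure 117 mm over their backs; the gripper's body (75 mm by 190 mm) begins 51 mm behind the grasp point.
Start: joints at [1.321, 0.332, -0.065, 1.46, 0.022, 1.35, -0.088], TCP at [0.141, -0.609, 0.223] pointing down, gripper open.
Joint ranges: [-2.6, 2.6], [-0.5, 2.12], [-1.47, 1.34], [0.16, 2.42], [-1.27, 4.41], [0.06, 2.06], [-2.6, 2.6]. Speed limits (rad/s): [2.22, 2.22, 2.79, 2.79, 3.14, 3.14, 3.14].

INTERFACE

Orientations are given as a unit quaternion [x, y, z, w].
In Python, from bench import r, eyes, job gives the robot as it stands. The module is installed in compiled form; this text tells all that it offers.
- The arm moves only by the tool play_rows, never from a script. Its argument "motion" is a list of rows, each a list of 7 numbers: the shift along the tool's x, y, z as a fraction of full scale, then the turn, a rotation vector about the tool's x, y, z as a fraction of full scale, then the opening in per cent of the stroke, from 0 (shut) to 100 (fully open). A call has 1 to 5 rows; each row is the pose to reach, as a shift and turn from the pose commanded when the call began, along the tool's axes at that moment; what a row does not reach only later rows make up. Full scale, the value 1, is 0.2 m for a shift and 90 degrees for a turn. A row lasts 1/8 s, in which the tool goes at most 62.5 mm and 10.7 degrees, less where a joint would pass 70% of its speed; a pose out of reach is approached as far as the arm can. A call with a number of a shift or a turn outside -1 to 1 is refused whole. A call with a gripper value outside its range is refused whole. The fingers move at their own pace and stop on an object; "squeeze" is the grip in N (left out, the last holds). Time passes only in rows, so rows that repeat a pose let the fingers close. It gives the time, the measured TCP pose, the force and the opening at its end, in the units of the state.
- r.read_state(): the state, without advancing time (a new reading comes with each control period).
- eyes.camera(name): name is "side" or "top"; returns a dict with "image" (400x640x3 uint8, red, green, blue), "mtx" (3x3 intrinsics, pixels), "dist" ([k1, k2, p1, p2, k3] as OpenCV has them; the pictures are not rectified), "R" (3x3) and "t" (3): a world point X has camera coordinates R X + t. Camera axes: x right, y down, z forward; pixel columns grow to the right and rows downward; lengths in m; the calibration is good to about 2 mm. A picture is of the moment at which its call begins. There is no depth.
- job.close_job(): hands the job in, once; it reports no verdict.
Trained networks look in a picture, given as the dict that the camera call returned (one of the last four; its "shot" number tells which), for a name from the list of things; names that differ only in an ending like _2 or _b are one class to them, and where a whole thing is asked for, a point or a joint stands for the part that bears it (a point fixed in the world has none). Each returns a list of dicts, best first, with "p" (0 to 1); they miss things now and then, are a little off and sometimes report something else, mostly with a low value. They report only what shows in the picture. A call takes as long as a camera call.
- eyes.regions_of(picture, label): "region" (400x640 bool, what is visible of it) and "xy" ([column, row] in pixels, amid what is visible of it).
- eyes.landmark_of(picture, label): "xy" ([column, row] in pixels: a listed point, or the origin of a listed thing).
The state is a dict: "time": time; "joint_positions": joint angles; "joint_vel": joint speeds; "joint_torque": joint torques, N m; "ee_pos": TCP position; "eef_rot": TCP orientation; "ft_force": force on the tool from outside, world axes, zero at the start; "torque": the same for the moment, N m; "width": finger opening in m.
Only numpy, scipy, OpenCV 4.12 (cv2) and the standard library are available. Lean on these libraries where they do the work, as an engineer would, in place of code of your own. Each camera call takes 0.05 s, during which the arm holds its last target. There are 200 camera calls.

TASK

Shut the parts chute so the castings waiting in it cannot run out: by the black knob, lift the latch bar over its keeper, slide the shutter across the mouth until the bar's tooth comes up against the keeper's backstop, and let the bar drop fully home into the notch. Feel for the backstop and never ram the bar against the keeper (about 20 N is too much); leave the other things on the bench alone.

Things in the scene. Friction and masses are not known exactly. Their poses are not given: they have to be found in the camera images.
- chute: Zinc sheet parts chute, fixed to the bench. Origin on the bench under the middle of its mouth. Axes: x is the way the shutter slides to shut, y points up the chute (away from the mouth), z up. The mouth (120 mm wide) lies at y = 0; the floor rises at 22 degrees; at the mouth the chute stands up to 140 mm above the bench.
- shutter (a joint): Zinc plate shutter, 174 mm wide, 41 to 127 mm above the bench, sliding along chute x in front of the mouth. 0 m = fully open, grows as it shuts; 0.101 to 0.139 when latched, depending on where the keeper jaw is clamped. Sliding friction about 1.5 N; it stays where it is left.
- latch (a joint): Steel gravity latch bar carried by the shutter, along chute x, 172 x 10 x 14 mm high, about 220 g. Pivots at its -x end on a level axis. 0 rad = level (fully down), grows as the nose (+x end) is lifted, at most 0.35. Falls by itself, softly, in under 0.5 s. Needs 0.13 rad to pass the keeper's crest; the backstop stops it at any lift.
- knob (a point): Centre of the black ball knob, 28 mm across, on a 10 mm stalk on the bar: 75 mm towards the nose from the pivot, 35 mm above the bar's centre line (28 mm above its top face), 190 mm above the bench with the bar level. An arc about the pivot, 14 mm up and 8 mm towards chute -x, lifts the bar 0.2 rad. Free space all round; when shut the backstop is about 94 mm beyond it. Axes: the bar's, x to the nose.
- tooth (a point): Middle of the lower end of the bar's downturned tooth at the nose, 11 mm long (x) and 10 mm thick (y), reaching 24 mm below the bar; 160 mm from the pivot, 85 mm from the knob along the bar, 124 mm above the bench with the bar level.
- keeper_mount: Fixed steel ledge, 120 mm long, beyond the mouth's +x side; axes as the chute's. On it is clamped the keeper jaw, which the poses do not include. The jaw from -x to +x: square crest 26 mm long, top 143 mm above the bench; open notch 17 mm wide; backstop 14 mm thick, 208 mm above the bench. With the bar level the tooth only butts against the crest.
- keeper_mid (a point): Fixed point on the mount at crest height: middle of the notch if the jaw sat in mid-adjustment. The jaw is really clamped up to 16 mm from there along chute x, either way: find the backstop by touch. The tooth has 6 mm of play in the notch. Let fall from 0.2 rad with the tooth at the backstop, it drops in (its end swings back 3 mm as it falls).
- wheelbarrow: Tin toy wheelbarrow, 210 mm long, 75 mm high; origin under its tray. Leave it alone.
- axle_block: Cast zinc axle block, 60 x 34 mm, 37 mm high; origin under its middle. Leave it alone.
- awl: Awl with a walnut handle, 145 mm long, lying on the bench. Leave it alone.

How it is judged:
On the way, in this order (a step that is already met when the one before it is completed fails the run):
1. the latch bar is lifted high enough to pass over the keeper's crest (value of joint latch above 0.12 rad), for 0.1 s.
2. the shutter is across the mouth, the tooth beyond the crest (value of joint shutter above 0.0985 m), for 0.1 s.
At the end, for the whole second after the job is handed in: The shutter is shut (joint above 0.0985 m, so the tooth is beyond the crest) with the bar dropped home in the notch (within 0.03 rad of level), both at rest (value of joint shutter above 0.0985 m and value of joint latch below 0.03 rad and velocity of joint latch below 0.05 rad/s and velocity of joint shutter below 0.01 m/s); the robot touches nothing.
It fails at once if the latch bar (or anything else) presses or strikes the keeper with more than 25 N (contact force between keeper_mount and anything else above 25 N).
It fails at once if the wheelbarrow, axle block or awl is moved more than 20 mm (distance of any of wheelbarrow, axle_block, awl from where it was at the start of the episode above 0.02 m).
It also fails if it takes over 38 s, if anything falls off the work surface, if the arm or the gripper's body presses on something with over 40 N, if the wrist force passes 120 N, or if a joint passes its speed limit or range.

## Working session

There is one attempt and no reset: what is moved stays moved. The work goes in short steps, Python scripts to look and compute and a tool call to move; the robot and the scene stay as the last step left them, time stands still between calls to the robot, and variables do not carry over. Pictures are saved under pics/ and viewed, about 8 in all and at most 12, crops included, and the job is handed in when it is done.

Besides the shell and the picture viewer there is one more tool, called after "Request:" by a JSON object that holds its "api" and its "payload", one argument or row to a line. play_rows: Moves the arm, as the interface text tells. Shift numbers are shares of 0.2 m and turn numbers shares of 90 degrees, none past 1 either way. Its arguments: {"type":"object","properties":{"motion":{"type":"array","items":{"type":"array","items":{"type":"number"}}},"squeeze":{"type":"number"}},"required":["motion"]}

```bash
mkdir -p pics
cat > h.py <<'E'
import numpy as np, cv2
from bench import r, eyes, job
from scipy.spatial.transform import Rotation as Ro
from scipy.optimize import least_squares
def tri(obs):
    def f(X):
        return np.concatenate([cv2.projectPoints(X.reshape(1,3),cv2.Rodrigues(p["R"])[0],np.array(p["t"],float),np.array(p["mtx"]),np.array(p["dist"]))[0].ravel()-np.array(xy) for p,xy in obs])
    s=least_squares(f,np.array([0.5,-0.2,0.1])); return s.x, np.abs(s.fun).max()
def tool(v):  # world vector -> tool axes fractions
    return Ro.from_quat(r.read_state()["eef_rot"]).inv().apply(v)/0.2
E
python3 - <<'E'
from h import *
s=r.read_state(); print({k:np.round(v,3) for k,v in s.items()})
P={n:eyes.camera(n) for n in("side","top")}
for n in P: cv2.imwrite(f"pics/{n}0.png",P[n]["image"][...,::-1])
for l in("knob","tooth","keeper_mid","chute","keeper_mount","wheelbarrow","axle_block","awl"):
    L={n:eyes.landmark_of(P[n],l)[:2] for n in P}
    for n in P: print(l,n,[(np.round(d["xy"]),round(d["p"],2)) for d in L[n]])
    if all(L.values()): print("   ",*tri([(P[n],L[n][0]["xy"]) for n in P]))
E
```

```text
{'time': np.float64(0.0), 'joint_positions': array([ 1.321,  0.333, -0.065,  1.461,  0.022,  1.35 , -0.088]), 'joint_vel': array([-0.   , -0.   , -0.   , -0.001,  0.   ,  0.001, -0.   ]), 'joint_torque': array([-1.0000e-03, -6.2325e+01,  2.5000e-02, -3.8990e+01, -6.1000e-02,
        4.0000e-02,  0.0000e+00]), 'ee_pos': array([ 0.14 , -0.609,  0.222]), 'eef_rot': array([ 0.994,  0.113, -0.   , -0.001]), 'ft_force': array([0.051, 1.274, 0.454]), 'torque': array([-0.02 ,  0.036, -0.016]), 'width': np.float64(0.087)}
knob side [(array([277., 154.]), 0.6)]
knob top [(array([273., 188.]), 0.81)]
    [ 0.55252462 -0.02302583  0.17293309] 0.022679371817957872
tooth side [(array([311., 160.]), 0.69)]
tooth top [(array([288., 164.]), 0.7)]
    [ 0.62681005 -0.04582624  0.12815025] 0.5982629902040344
keeper_mid side [(array([343., 138.]), 0.87)]
keeper_mid top [(array([294., 129.]), 0.96)]
    [ 0.7136113  -0.05271708  0.1461043 ] 0.7482843609984116
chute side [(array([295., 194.]), 0.84)]
chute top [(array([279., 185.]), 0.69)]
    [ 0.60174383 -0.01113477  0.00135718] 1.2507384907161452
keeper_mount side [(array([342., 147.]), 0.96)]
keeper_mount top [(array([285., 127.]), 0.59)]
    [ 0.74412645 -0.02226225  0.07942577] 0.3527120689266212
wheelbarrow side [(array([380., 270.]), 0.63)]
wheelbarrow top [(array([386., 194.]), 0.82)]
    [ 0.60113554 -0.30273979  0.00670029] 0.5135881052526656
axle_block side [(array([290., 283.]), 0.74)]
axle_block top [(array([346., 250.]), 0.79)]
    [ 0.43996986 -0.20384379  0.00592064] 1.8001592996099305
awl side [(array([319., 369.]), 0.96)]
awl top [(array([411., 281.]), 0.8), (array([349., 247.]), 0.23)]
    [ 0.37089015 -0.37618786  0.00659443] 2.2235862459671694
```

Run:
```python
import cv2,numpy as np
a=cv2.imread("pics/side0.png")[90:240,200:400];b=cv2.imread("pics/top0.png")[90:240,200:400]
cv2.imwrite("pics/c0.png",np.vstack([cv2.resize(x,(400*1,300),interpolation=cv2.INTER_CUBIC) for x in(a,b)]))
```

```text
(no output)
```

View pics/c0.png

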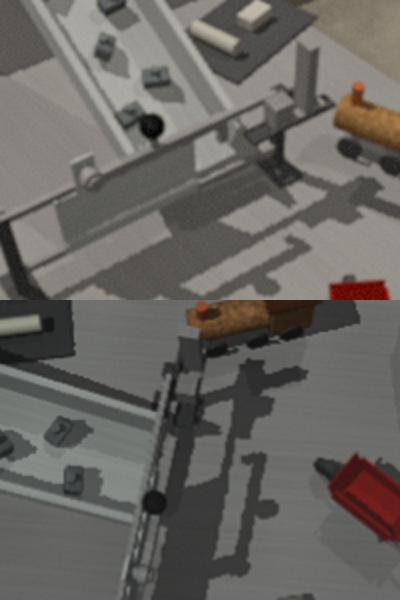

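View pics/top0.png

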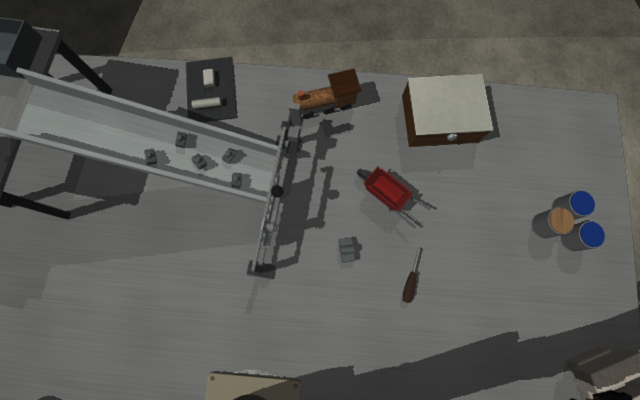

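```bash
cat >> h.py <<'E'
def blob(p,g,rad=14):
    im=p["image"].max(2).astype(int); x,y=np.round(g).astype(int)
    m=np.zeros(im.shape,np.uint8); m[y-rad:y+rad,x-rad:x+rad]=1
    b=((im<38)&(m>0)).astype(np.uint8); b=cv2.morphologyEx(b,cv2.MORPH_OPEN,np.ones((3,3),np.uint8))
    n,_,st,c=cv2.connectedComponentsWithStats(b)
    return [(c[i].round(1),int(st[i][4])) for i in range(1,n)]
def proj(p,X): return cv2.projectPoints(np.array(X,float).reshape(-1,3),cv2.Rodrigues(p["R"])[0],np.array(p["t"],float),np.array(p["mtx"]),np.array(p["dist"]))[0][:,0]
E
python3 - <<'E'
from h import *
P={n:eyes.camera(n) for n in("side","top")}
for n,g in(("side",(276,153)),("top",(277,191))): print(n,blob(P[n],g)); print(P[n]["image"].max(2)[int(g[1])-7:int(g[1])+8,int(g[0])-9:int(g[0])+10])
L={l:{n:eyes.landmark_of(P[n],l)[:1] for n in P} for l in("knob","tooth","keeper_mid")}
print(L)
E
```

```text
side [(array([275.4, 152.7]), 95)]
[[ 72  83  94  90  84  99 124 135 127 119 127 144 156 167 168 167 161 156
  154]
 [ 71  79  81  71  55  56  62  69  60  58  67  92 121 146 161 168 167 162
  158]
 [ 75  66  62  53  37  35  33  25  20  26  24  35  64 105 145 165 170 167
  159]
 [ 64  50  48  31  23  30  29  32  27  28  27  21  28  60 117 155 168 169
  163]
 [ 50  49  43  31  26  27  34  31  27  22  24  17  14  31  83 139 167 170
  167]
 [ 58  71  61  38   8  25  29  37  33  25  27  22  18   9  59 122 159 167
  166]
 [ 80  92  73  30  17  29  25  30  40  27  16  19  18  10  51 117 157 166
  168]
 [105 105  79  39  20  27  17  38  28  30  23  15   4  10  47 111 156 169
  168]
 [117 112  91  39  17  24  16  29  17  22  18  18  12   8  47 114 159 170
  171]
 [120 122 103  59  22  17   9  27  23  24  13   6  13  18  68 127 163 172
  169]
 [121 123 113  84  38  12   4  20  17  14  19  14  12  42  99 148 170 173
  166]
 [123 123 119 105  73  36  16  12  19  16   0  23  34  86 134 161 166 164
  157]
 [123 125 127 120 101  79  52  28  20  13  16  43  89 132 154 162 159 150
  147]
 [121 120 12
[... 1002 characters left out ...]
9  90  52  30  25  24  24  27  26  24  22  24  22  35  47  49  49
   48]
 [119 112  87  57  55  39  25  23  21  20  22  21  23  29  43  50  50  50
   52]
 [113 112  91  89  99  63  32  27  26  26  28  28  32  41  50  50  50  52
   53]
 [110 106  87 117 126  72  46  58  67  63  63  54  44  49  51  49  51  51
   56]
 [110  94  76 115 120  70  57  84 104  99  99  79  51  52  53  54  53  56
   59]]
{'knob': {'side': [{'xy': [278.2, 155.1], 'p': 0.81}], 'top': [{'xy': [273.5, 193.9], 'p': 0.55}]}, 'tooth': {'side': [{'xy': [310.4, 161.2], 'p': 0.7}], 'top': [{'xy': [285.1, 164.0], 'p': 0.9}]}, 'keeper_mid': {'side': [{'xy': [344.2, 137.3], 'p': 0.75}], 'top': [{'xy': [291.6, 128.7], 'p': 0.75}]}}
```

Run:
```python
from h import *
O={}
for k in range(7):
  for n in("side","top"):
    p=eyes.camera(n)
    for l in("tooth","keeper_mid","chute","keeper_mount"):
      for d in eyes.landmark_of(p,l)[:1]:
        if d["p"]>.4: O.setdefault((l,n),[]).append(d["xy"])
    if k==0: O[("P",n)]=p
P={n:O[("P",n)] for n in("side","top")}
M={k:np.median(v,0) for k,v in O.items() if k[0]!="P"}
for k,v in M.items(): print(k,v,np.std(O[k],0).round(1),len(O[k]))
K={"side":(275.4,152.7),"top":(277.,191.)}
kn,e=tri([(P[n],K[n]) for n in P]); print("knob",kn,e)
for l in("tooth","keeper_mid","chute","keeper_mount"):
  try: print(l,*tri([(P[n],M[l,n]) for n in P]))
  except KeyError: pass
def f(v):
  x,y,a,d=v; u=np.array([np.cos(a),np.sin(a),0]); k=np.array([x,y,.19])
  pts={"tooth":k+.085*u-[0,0,.066],"keeper_mid":k+d*u-[0,0,.047]}
  o=[]
  for n in P:
    o+=list(3*(proj(P[n],k)[0]-K[n]))
    for l in pts:
      if (l,n) in M: o+=list(proj(P[n],pts[l])[0]-M[l,n])
  return np.array(o)
s=least_squares(f,[.55,-.02,-.2,.16],loss="soft_l1"); print("fit",s.x,np.degrees(s.x[2]),s.fun.round(1))
```

```text
('tooth', 'side') [312.3 161.2] [1.7 0.7] 7
('keeper_mid', 'side') [344.8 137.7] [1.6 1.4] 7
('chute', 'side') [295.2 193.1] [1.4 0.8] 7
('keeper_mount', 'side') [341.8 145.7] [1.6 1.6] 7
('tooth', 'top') [285.4 164.6] [1.  1.2] 5
('keeper_mid', 'top') [293.4 128.5] [2.2 2.1] 7
('chute', 'top') [278.2 183.2] [1.1 1.7] 7
('keeper_mount', 'top') [287.3 127.3] [42.5 54.4] 7
knob [ 0.54231772 -0.03427857  0.19124511] 0.27775870533031366
tooth [ 0.63287648 -0.03809005  0.11182114] 0.7938676782968912
keeper_mid [ 0.71731027 -0.05250937  0.14309173] 1.164449964113146
chute [ 0.60773643 -0.00707043 -0.0026322 ] 1.6076445388150375
keeper_mount [ 0.73643829 -0.02922985  0.09358438] 0.36299533633882675
fit [ 0.54286748 -0.03375993 -0.10538355  0.1756009 ] -6.0380324893613695 [ 1.2  0.3 -1.5 -1.4 -1.2  0.4 -0.9  0.5  1.7 -0.1  0.6 -1.2]
```

```bash
cat >> h.py <<'E'
def unp(p,xy,z):
    return least_squares(lambda v: proj(p,[v[0],v[1],z])[0]-xy,[.55,-.05]).x
E
python3 - <<'E'
from h import *
p=eyes.camera("top"); q=eyes.camera("side")
for n,P in(("t",p),("s",q)):
  g=cv2.resize(P["image"][95:285,230:330,::-1] if n=="t" else P["image"][100:230,190:390,::-1],None,fx=3,fy=3,interpolation=cv2.INTER_CUBIC); cv2.imwrite(f"pics/z{n}.png",g)
print(tool(np.array([.5425,-.034,.31])-r.read_state()["ee_pos"]))
for z in(.17,.13): a,b=unp(p,(262,262),z),unp(p,(293,122),z); print(a,b,np.degrees(np.arctan2(*(b-a)[::-1])))
E
```

```text
[ 2.60476374 -2.34954167 -0.43734199]
[ 0.38695084 -0.0155415 ] [ 0.71911284 -0.05156445] -6.189533552131864
[ 0.38899857 -0.00928626] [ 0.73702514 -0.04702972] -6.189533552131866
```

View pics/zt.png

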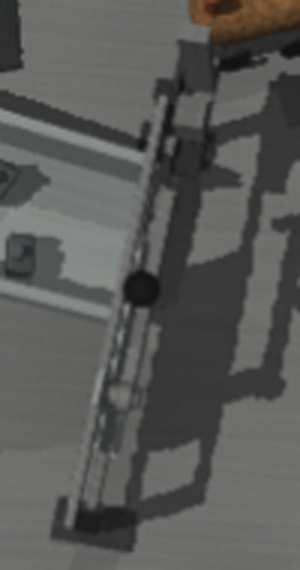

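View pics/zs.png

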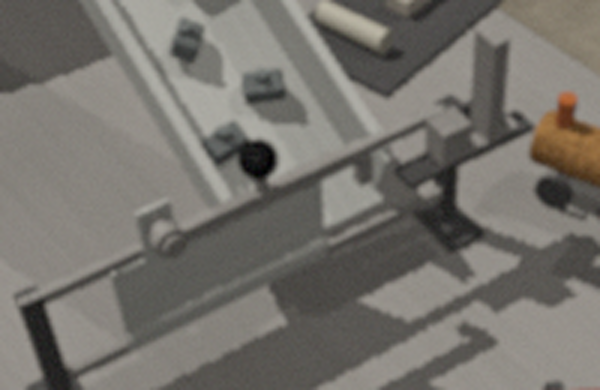

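Request:
{"api": "play_rows", "payload": {
  "motion": [
    [0.87,-0.78,-0.3,0,0,0,100],
    [0.87,-0.78,-0.3,0,0,0,100],
    [0.87,-0.78,-0.3,0,0,0,100],
    [0.87,-0.78,-0.3,0,0,0,100],
    [0.87,-0.78,-0.3,0,0,0,100]
  ]
}}

```text
time: 5.52
ee_pos: [0.2784, -0.4152, 0.2844]
eef_rot: [0.993, 0.117, 0.001, 0.001]
ft_force: [-0.6, -0.9, -0.0]
width: 0.087
```

Request:
{"api": "play_rows", "payload": {
  "motion": [
    [0.87,-0.78,-0.14,0,0,0,100],
    [0.87,-0.78,-0.14,0,0,0,100],
    [0.87,-0.78,-0.14,0,0,0,100],
    [0.87,-0.78,-0.14,0,0,0,100],
    [0.87,-0.78,-0.14,0,0,0,100]
  ]
}}

```text
time: 6.15
ee_pos: [0.4114, -0.2242, 0.3111]
eef_rot: [0.993, 0.116, 0.001, 0.0]
ft_force: [-0.1, -0.2, -0.6]
width: 0.0871
```

Request:
{"api": "play_rows", "payload": {
  "motion": [
    [0.87,-0.78,0,0,0,0.21,100],
    [0.87,-0.78,0,0,0,0.21,100],
    [0.87,-0.78,0,0,0,0.21,100],
    [0.87,-0.78,0,0,0,0.21,100],
    [0.87,-0.78,0,0,0,0.21,100]
  ]
}}

```text
time: 6.78
ee_pos: [0.5452, -0.0325, 0.3096]
eef_rot: [0.999, -0.049, -0.0, -0.001]
ft_force: [-0.8, -0.5, 0.3]
width: 0.087
```

```bash
cat >> h.py <<'E'
def st():
    s=r.read_state(); R=Ro.from_quat(s["eef_rot"]).as_matrix()
    print("t",s["time"],"pos",s["ee_pos"].round(4),"F",np.round(s["ft_force"],1),"w",round(float(s["width"]),4),"xyaw",np.degrees(np.arctan2(R[1,0],R[0,0])).round(2),"z",R[:,2].round(3),"vel",np.abs(s["joint_vel"]).max().round(3))
    return s
E
python3 - <<'E'
from h import *
s=st(); print(tool(np.array([.5425,-.034,.19-.019])-s["ee_pos"])*0.2)
P={n:eyes.camera(n) for n in("side","top")}
for n in P: cv2.imwrite(f"pics/{n}1.png",P[n]["image"][60:260,180:420,::-1])
print(blob(P["side"],(275.4,152.7)))
bs=tri([(P["side"],(353,112.7)),(P["top"],(295.7,110))]); print("backstop top",bs)
E
```

```text
t 6.775 pos [ 0.5452 -0.0325  0.3096] F [-0.8 -0.5  0.3] w 0.087 xyaw -5.59 z [-0.001  0.002 -1.   ] vel 0.064
[-0.00235159  0.00208628  0.13861952]
[(array([275.4, 152.8]), 91)]
backstop top (array([ 0.73223713, -0.0601882 ,  0.21101614]), np.float64(0.6398884262434876))
```

Request:
{"api": "play_rows", "payload": {
  "motion": [
    [-0.012,0.01,0.3,0,0,0,100],
    [-0.012,0.01,0.55,0,0,0,100],
    [-0.012,0.01,0.68,0,0,0,100],
    [-0.012,0.01,0.68,0,0,0,100],
    [-0.012,0.01,0.68,0,0,0,100]
  ]
}}

```text
time: 7.5
ee_pos: [0.5419, -0.0387, 0.176]
eef_rot: [0.999, -0.052, 0.001, 0.0]
ft_force: [-0.6, 0.4, 0.9]
width: 0.0868
```

Run:
```python
from h import *
st(); p=eyes.camera("side"); q=eyes.camera("top")
g=[cv2.resize(x["image"][a:a+100,b:b+133,::-1],(399,300),interpolation=cv2.INTER_CUBIC) for x,a,b in((p,90,220),(q,130,220))]
cv2.imwrite("pics/g1.png",np.hstack(g))
```

```text
t 7.5 pos [ 0.5419 -0.0387  0.176 ] F [-0.6  0.4  0.9] w 0.0868 xyaw -6.01 z [ 0.002 -0.001 -1.   ] vel 0.012
```

View pics/g1.png

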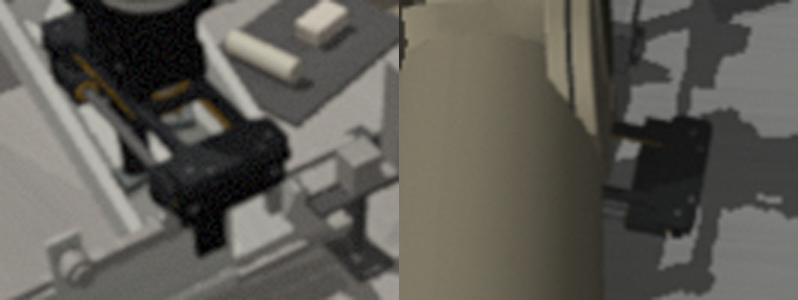

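Request:
{"api": "play_rows", "payload": {
  "motion": [
    [0.0,-0.023,0.01,0,0,0,40],
    [0.0,-0.023,0.01,0,0,0,20],
    [0.0,-0.023,0.01,0,0,0,10],
    [0.0,-0.023,0.01,0,0,0,10],
    [0.0,-0.023,0.01,0,0,0,10]
  ],
  "squeeze": 14
}}

```text
time: 8.22
ee_pos: [0.5419, -0.0328, 0.1725]
eef_rot: [0.999, -0.052, 0.0, 0.0]
ft_force: [-0.2, -0.1, 0.0]
width: 0.0448
```

```bash
python3 -c "
from h import *
st()"
```

```text
t 8.225 pos [ 0.5419 -0.0328  0.1725] F [-0.2 -0.1  0. ] w 0.0448 xyaw -5.91 z [ 0. -0. -1.] vel 0.001
```

Request:
{"api": "play_rows", "payload": {
  "motion": [
    [0,0,0,0,0,0,5],
    [0,0,0,0,0,0,5],
    [0,0,0,0,0,0,5],
    [0,0,0,0,0,0,5],
    [0,0,0,0,0,0,5]
  ],
  "squeeze": 14
}}

```text
time: 8.85
ee_pos: [0.5418, -0.0331, 0.1725]
eef_rot: [0.999, -0.052, -0.0, 0.0]
ft_force: [0.0, -2.6, -0.1]
width: 0.0268
```

Request:
{"api": "play_rows", "payload": {
  "motion": [
    [-0.008,0,-0.02,0,0,0,5],
    [-0.018,0,-0.04,0,0,0,5],
    [-0.03,0,-0.06,0,0,0,5],
    [-0.042,0,-0.075,0,0,0,5],
    [-0.042,0,-0.075,0,0,0,5]
  ]
}}

```text
time: 9.48
ee_pos: [0.5333, -0.0322, 0.1877]
eef_rot: [0.999, -0.052, 0.0, 0.0]
ft_force: [-1.6, -4.9, -3.7]
width: 0.0267
```

Run:
```python
from h import *
st(); p=eyes.camera("side")
cv2.imwrite("pics/l1.png",cv2.resize(p["image"][90:240,180:380,::-1],(800,600),interpolation=cv2.INTER_CUBIC))
```

```text
t 9.475 pos [ 0.5333 -0.0322  0.1877] F [-1.6 -4.9 -3.7] w 0.0267 xyaw -5.92 z [ 0.    -0.001 -1.   ] vel 0.007
```

View pics/l1.png

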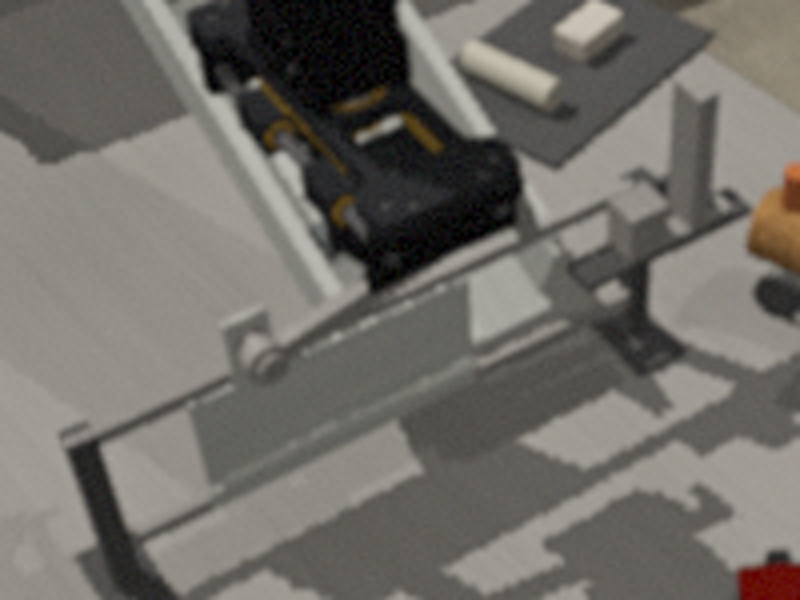

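Request:
{"api": "play_rows", "payload": {
  "motion": [
    [0.05,0.004,0,0,0,0,5],
    [0.12,0.004,0,0,0,0,5],
    [0.19,0.004,0,0,0,0,5],
    [0.25,0.004,0,0,0,0,5],
    [0.28,0.004,0,0,0,0,5]
  ]
}}

```text
time: 10.15
ee_pos: [0.59, -0.0382, 0.1873]
eef_rot: [0.999, -0.051, -0.0, -0.0]
ft_force: [-1.8, -0.6, -5.1]
width: 0.0265
```

Run:
```python
from h import *
st()
```

```text
t 10.15 pos [ 0.59   -0.0382  0.1873] F [-1.8 -0.6 -5.1] w 0.0265 xyaw -5.89 z [-0.     0.001 -1.   ] vel 0.112
```

Request:
{"api": "play_rows", "payload": {
  "motion": [
    [0.014,0,0,0,0,0,5],
    [0.028,0,0,0,0,0,5],
    [0.042,0,0,0,0,0,5],
    [0.056,0,0,0,0,0,5],
    [0.07,0,0,0,0,0,5]
  ]
}}

```text
time: 10.78
ee_pos: [0.6032, -0.0397, 0.1877]
eef_rot: [0.999, -0.051, 0.0, -0.0]
ft_force: [-1.9, 1.7, -4.2]
width: 0.0268
```

Request:
{"api": "play_rows", "payload": {
  "motion": [
    [0.008,0,0,0,0,0,5],
    [0.016,0,0,0,0,0,5],
    [0.024,0,0,0,0,0,5],
    [0.032,0,0,0,0,0,5]
  ]
}}

```text
time: 11.28
ee_pos: [0.6095, -0.0404, 0.1876]
eef_rot: [0.999, -0.051, 0.0, -0.0]
ft_force: [-1.3, 2.3, -5.3]
width: 0.0273
```

Request:
{"api": "play_rows", "payload": {
  "motion": [
    [0.007,-0.003,0,0,0,0,5],
    [0.014,-0.003,0,0,0,0,5],
    [0.021,-0.003,0,0,0,0,5]
  ]
}}

```text
time: 11.65
ee_pos: [0.6137, -0.0408, 0.1875]
eef_rot: [0.999, -0.052, -0.0, 0.0]
ft_force: [-1.3, -0.4, -4.6]
width: 0.0269
```

Request:
{"api": "play_rows", "payload": {
  "motion": [
    [0.007,0,0,0,0,0,5],
    [0.014,0,0,0,0,0,5],
    [0.021,0,0,0,0,0,5]
  ]
}}

```text
time: 12.02
ee_pos: [0.6179, -0.0412, 0.1875]
eef_rot: [0.999, -0.052, 0.0, 0.0]
ft_force: [-1.7, -1.6, -5.1]
width: 0.0267
```

Expected contact is near x ≈ 0.620. I go on at 1 mm per row.

Request:
{"api": "play_rows", "payload": {
  "motion": [
    [0.005,0,0,0,0,0,5],
    [0.01,0,0,0,0,0,5],
    [0.015,0,0,0,0,0,5]
  ]
}}

```text
time: 12.4
ee_pos: [0.6208, -0.0414, 0.1875]
eef_rot: [0.999, -0.052, 0.0, 0.0]
ft_force: [-2.1, -2.1, -5.1]
width: 0.0268
```

Request:
{"api": "play_rows", "payload": {
  "motion": [
    [0.005,0.001,0,0,0,0,5],
    [0.01,0.001,0,0,0,0,5],
    [0.015,0.001,0,0,0,0,5]
  ]
}}

```text
time: 12.78
ee_pos: [0.6238, -0.0418, 0.1875]
eef_rot: [0.999, -0.052, -0.0, 0.0]
ft_force: [-2.1, -2.7, -5.3]
width: 0.0267
```

Request:
{"api": "play_rows", "payload": {
  "motion": [
    [0.005,0.002,0,0,0,0,5],
    [0.01,0.002,0,0,0,0,5],
    [0.015,0.002,0,0,0,0,5]
  ]
}}

```text
time: 13.15
ee_pos: [0.6268, -0.0421, 0.1876]
eef_rot: [0.999, -0.051, 0.0, -0.0]
ft_force: [-1.4, -0.9, -5.4]
width: 0.0267
```

Run:
```python
from h import *
st(); p=eyes.camera("side")
cv2.imwrite("pics/l2.png",cv2.resize(p["image"][80:180,250:400,::-1],(750,500),interpolation=cv2.INTER_CUBIC))
```

```text
t 13.15 pos [ 0.6268 -0.0421  0.1876] F [-1.4 -0.9 -5.4] w 0.0267 xyaw -5.89 z [ 0.  0. -1.] vel 0.023
```

View pics/l2.png

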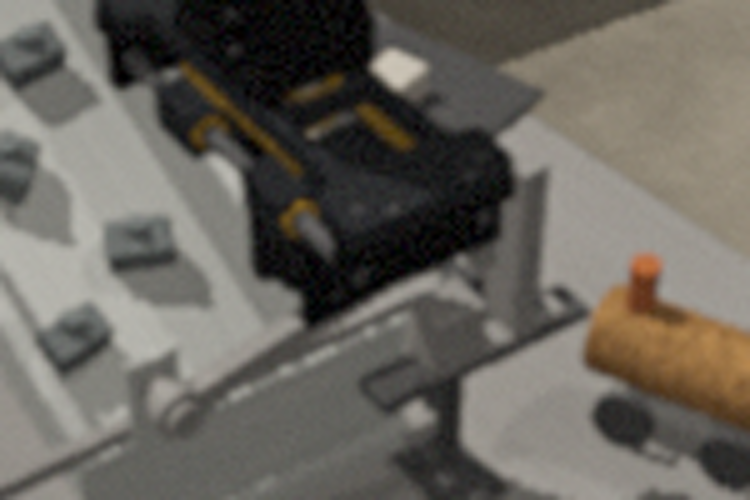

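Request:
{"api": "play_rows", "payload": {
  "motion": [
    [0.005,0,0,0,0,0,5],
    [0.01,0,0,0,0,0,5],
    [0.015,0,0,0,0,0,5]
  ]
}}

```text
time: 13.58
ee_pos: [0.6298, -0.0425, 0.1876]
eef_rot: [0.999, -0.051, 0.0, -0.0]
ft_force: [-1.9, 0.4, -4.8]
width: 0.0266
```

Request:
{"api": "play_rows", "payload": {
  "motion": [
    [0.005,0,0,0,0,0,5],
    [0.01,0,0,0,0,0,5],
    [0.015,0,0,0,0,0,5]
  ]
}}

```text
time: 13.95
ee_pos: [0.6328, -0.0428, 0.1876]
eef_rot: [0.999, -0.051, 0.0, -0.0]
ft_force: [-1.0, 0.2, -4.5]
width: 0.0267
```

Request:
{"api": "play_rows", "payload": {
  "motion": [
    [0.005,0,0,0,0,0,5],
    [0.01,0,0,0,0,0,5],
    [0.015,0,0,0,0,0,5]
  ]
}}

```text
time: 14.32
ee_pos: [0.6338, -0.0429, 0.1874]
eef_rot: [0.999, -0.051, -0.002, 0.0]
ft_force: [-14.8, 1.6, 2.0]
width: 0.0267
```

Request:
{"api": "play_rows", "payload": {
  "motion": [
    [0.005,0,0,0,0,0,5],
    [0.01,0,0,0,0,0,5]
  ]
}}

```text
time: 14.58
ee_pos: [0.6349, -0.043, 0.1873]
eef_rot: [0.999, -0.051, -0.003, 0.0]
ft_force: [-18.4, 1.5, 3.4]
width: 0.0266
```

Request:
{"api": "play_rows", "payload": {
  "motion": [
    [-0.01,0,0,0,0,0,5],
    [-0.018,0,0,0,0,0,5],
    [-0.018,0,0,0,0,0,5]
  ]
}}

```text
time: 14.95
ee_pos: [0.6342, -0.043, 0.1876]
eef_rot: [0.999, -0.051, 0.0, -0.0]
ft_force: [-1.4, 1.8, -4.1]
width: 0.027
```

Run:
```python
from h import *
st()
```

```text
t 14.95 pos [ 0.6342 -0.043   0.1876] F [-1.4  1.8 -4.1] w 0.027 xyaw -5.89 z [ 0.  0. -1.] vel 0.004
```

Request:
{"api": "play_rows", "payload": {
  "motion": [
    [0,0,0,0,0,0,100],
    [0,0,0,0,0,0,100],
    [0,0,0,0,0,0,100],
    [0,0,0,0,0,0,100],
    [0,0,0,0,0,0,100]
  ]
}}

```text
time: 15.58
ee_pos: [0.6341, -0.0432, 0.1876]
eef_rot: [0.999, -0.052, 0.0, 0.0]
ft_force: [0.5, -0.3, 0.7]
width: 0.069
```

Request:
{"api": "play_rows", "payload": {
  "motion": [
    [0,0,0,0,0,0,100],
    [0,0,-0.2,0,0,0,100],
    [0,0,-0.45,0,0,0,100],
    [0,0,-0.65,0,0,0,100],
    [0,0,-0.65,0,0,0,100]
  ]
}}

```text
time: 16.2
ee_pos: [0.6352, -0.0427, 0.3212]
eef_rot: [0.999, -0.052, 0.003, -0.0]
ft_force: [-0.1, 0.9, -1.0]
width: 0.0872
```

Request:
{"api": "play_rows", "payload": {
  "motion": [
    [-0.3,0,0,0,0,0,100],
    [-0.6,0,0,0,0,0,100],
    [-0.9,0,0,0,0,0,100],
    [-0.9,0,0,0,0,0,100],
    [-0.9,0,0,0,0,0,100]
  ]
}}

```text
time: 16.82
ee_pos: [0.4552, -0.025, 0.3174]
eef_rot: [0.999, -0.052, 0.0, 0.0]
ft_force: [-0.4, -0.4, -0.5]
width: 0.0871
```

Run:
```python
from h import *
st(); p=eyes.camera("side"); q=eyes.camera("top")
print(blob(p,(311,137),20))
K=eyes.landmark_of(p,"knob")[:1]; print(K)
for z in(.19,.204): print(z, proj(p,[.6335+.008,-.044,z]))
cv2.imwrite("pics/f.png",np.hstack([cv2.resize(x["image"][a:a+130,b:b+100,::-1],(400,520),interpolation=cv2.INTER_CUBIC) for x,a,b in((p,80,270),(q,90,225))]))
```

```text
t 16.825 pos [ 0.4552 -0.025   0.3174] F [-0.4 -0.4 -0.5] w 0.0871 xyaw -5.95 z [ 0.    -0.001 -1.   ] vel 0.046
[(array([316.3, 134.4]), 76)]
[{'xy': [317.8, 136.6], 'p': 0.88}]
0.19 [[315.67570246 134.71153418]]
0.204 [[315.60006423 129.59783111]]
```

View pics/f.png

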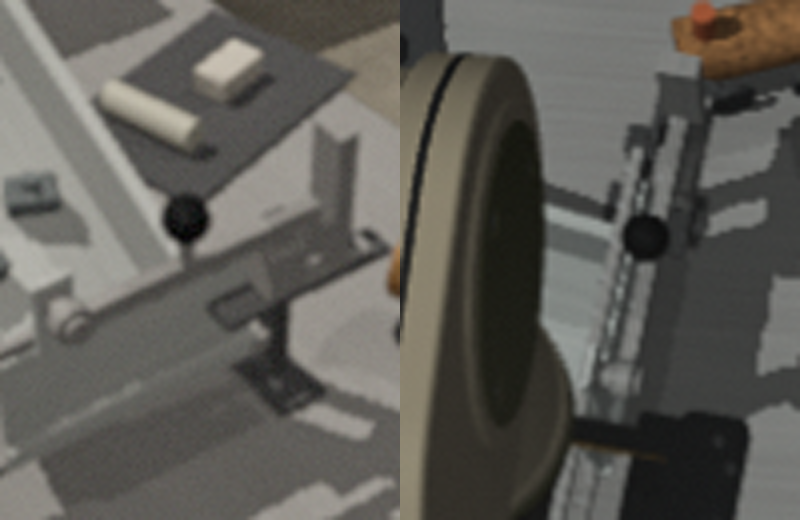

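```bash
python3 -c "
from h import *
st(); job.close_job()"
```

```text
t 16.975 pos [ 0.4558 -0.0247  0.317 ] F [-0.3  0.   0.4] w 0.087 xyaw -5.89 z [-0.001  0.002 -1.   ] vel 0.004
the job is handed in; nothing more can be done
```

The chute is shut and, as far as the last picture shows, the latch bar has dropped into the notch. I handed the job in at about 17 s; it reports no verdict.

**What I did:** I gripped the black knob at 14 N and lifted the bar by about 0.2 rad. I slid the shutter about 100 mm, with the last part at 1 mm per row, until the tooth met the backstop. Then I eased off, opened the gripper so the bar fell, and moved the arm clear.

**Last checks:**
- **Bar level:** the knob sat within about 0.7 px of where it should be with the bar level. A bar resting on the crest would have put it about 3 px higher. In the picture the bar lies parallel to the rail, with its nose at the backstop.
- **Robot clear:** the gripper was free and at rest, with the force reading close to zero.
- **Other things on the bench:** the arm never went near the wheelbarrow, axle block or awl, but I did not measure their positions again at the end.

**What went less well:**
- **Push on the backstop:** I sent two feel steps together, so the push reached 18.4 N before I backed off. That is the highest value I read, and readings come only at the end of each call. It is under the 25 N limit but close to the 20 N you asked me to avoid.
- **Backstop position:** it lay about 13 mm beyond my estimate from the pictures, so I relied on touch.

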